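# Find the rattling parts case

## Task

One of the three sealed parts cases holds a part that has come loose. Lift the cases one at a time and rock each well clear of the bench, first orange cap end down, then cap end up, until you find the one whose part slides to and fro inside; set any other case you lifted back flat on the bench. Finish while still holding the rattling case out forward in the air, its cap end over the middle of the round metal dish and clearly tipped down (about 30 degrees) so that the loose part lies at the cap, not touching the dish, and disturb nothing else on the bench.

Things in the scene. Friction and masses are not known exactly. Their poses are not given: they have to be found in the camera images.
- case_1: Sealed plastic parts case, one of 3 alike, 100 x 50 x 42 mm (long, wide, high), grey, orange cap at one end, white label on top, 0.35-0.5 kg. Origin: centre of its underside; x runs along it from the cap end (-50 mm) to the plain end (+50 mm), y across, z up. Starts flat on the bench, cap roughly towards the robot. Which case rattles differs from start to start.
- case_1_cap (a point): Centre of the orange end face of case_1, 21 mm above its underside and 50 mm from its middle.
- case_1_part (a joint): Slide (m) of the 0.25 kg steel part hidden in case_1: 0 plain end, 0.058 cap end; about 0 in all cases at the start. In the rattling case it runs freely when the case is tipped lengthwise over 10 degrees (full length in 0.5 s at 30 degrees; stays put when level; shifts the wrist moment by about 0.14 N m). In the other two it is packed tight: moves under 4 mm.
- case_2: Sealed plastic parts case, one of 3 alike, 100 x 50 x 42 mm (long, wide, high), grey, orange cap at one end, white label on top, 0.35-0.5 kg. Origin: centre of its underside; x runs along it from the cap end (-50 mm) to the plain end (+50 mm), y across, z up. Starts flat on the bench, cap roughly towards the robot. Which case rattles differs from start to start.
- case_2_cap (a point): Centre of the orange end face of case_2, 21 mm above its underside and 50 mm from its middle.
- case_2_part (a joint): Slide (m) of the 0.25 kg steel part hidden in case_2: 0 plain end, 0.058 cap end; about 0 in all cases at the start. In the rattling case it runs freely when the case is tipped lengthwise over 10 degrees (full length in 0.5 s at 30 degrees; stays put when level; shifts the wrist moment by about 0.14 N m). In the other two it is packed tight: moves under 4 mm.
- case_3: Sealed plastic parts case, one of 3 alike, 100 x 50 x 42 mm (long, wide, high), grey, orange cap at one end, white label on top, 0.35-0.5 kg. Origin: centre of its underside; x runs along it from the cap end (-50 mm) to the plain end (+50 mm), y across, z up. Starts flat on the bench, cap roughly towards the robot. Which case rattles differs from start to start.
- case_3_cap (a point): Centre of the orange end face of case_3, 21 mm above its underside and 50 mm from its middle.
- case_3_part (a joint): Slide (m) of the 0.25 kg steel part hidden in case_3: 0 plain end, 0.058 cap end; about 0 in all cases at the start. In the rattling case it runs freely when the case is tipped lengthwise over 10 degrees (full length in 0.5 s at 30 degrees; stays put when level; shifts the wrist moment by about 0.14 N m). In the other two it is packed tight: moves under 4 mm.
- dish: Round bare-metal magnetic parts dish with a few nuts in it, 150 mm across, rim 32 mm high, standing loose on the bench beyond the cases. Origin at the centre of its underside, z up.
- tape_roll: Roll of green tape lying flat, 104 mm across, 24 mm high; a bystander at the left end of the bench. Origin at the centre of its underside. Fixed storage tubs, up to about 0.2 m high, stand on the bench behind it (x over 0.47, y over 0.3): pass above them.
- tape_measure: Black tape measure, 43 x 88 x 71 mm high; a bystander. Origin at the centre of its underside.
- blue_tin: Blue and white tin, 75 mm across, 80 mm high; a bystander. Origin at the centre of its underside.

How it is judged:
By the outcome, as a careful person would: the job done as asked, in the order asked, and still so for the second after the job is handed in, while the arm keeps its last pose, push and grip.
It also fails if it takes over 72 s, if anything falls off the work surface, if the arm or the gripper's body presses on something with over 40 N, if the wrist force passes 120 N, or if a joint passes its speed limit or range.

## Robot

A 7-joint arm with a two-finger parallel gripper is mounted at the origin on a cart in front of the work surface, level with it; the furniture and walls round the work are solid. World frame = base frame: x ahead of the robot, y to its left, z up, the work surface at z = 0. Lengths are in m, angles in rad, forces in N, time in s.
With the tool pointing down it reaches from about 0.4 to 0.85 m from the base axis. Payload 4.4 kg.
Tool frame: the origin (TCP) lies at the very end of the fingers, on their centre line; the grasp point (between the pads) lies 19 mm behind it; z points along the fingers, y is the line along which they close (so a half turn about z gives the same grasp; the last joint's range is limited). The gripper opens to 94 mm and grips with 3 to 60 N. Pads are 16 mm wide; open, the fingers measure 119 mm over their backs; the gripper's body (75 mm by 177 mm) begins 78 mm behind the grasp point.
Start: joints at [-1.259, 0.628, 0.038, 1.517, -0.027, 0.996, -0.02], TCP at [0.24, 0.604, 0.205] pointing down, gripper open.
Joint ranges: [-3.06, 3.06], [-0.37, 2.12], [-1.25, 1.32], [0.18, 2.47], [-1.1, 4.24], [0.23, 1.98], [-2.94, 2.94]. Speed limits (rad/s): [2.57, 2.57, 3.14, 3.14, 3.14, 3.14, 3.14].

## Interface

Orientations are given as a unit quaternion [w, x, y, z].
In Python, from rig import robot gives the robot as it stands.
- The arm moves only by the tool send_rows, never from a script. Its arguments are lists of equal length, an entry for each row: "jaw": the opening, from 0 (shut) to 1 (fully open); "xyz": the shift along the tool's x, y, z as a fraction of full scale, a list of three; "roll": the turn about the tool's z as a fraction of full scale. A call has 1 to 12 rows; each row is the pose to reach, as a shift and turn from the pose commanded when the call began, along the tool's axes at that moment; what a row does not reach only later rows make up. Full scale, the value 1, is 0.1 m for a shift and 2 rad for a turn. A row lasts 1/10 s, in which the tool goes at most 50 mm and 8.59 degrees, less where a joint would pass 70% of its speed; a pose out of reach is approached as far as the arm can. A call with a number of a shift or a turn outside -1 to 1 is refused whole. A call with a gripper value outside its range is refused whole. The fingers move at their own pace and stop on an object; "squeeze" is the grip in N (left out, the last holds). Time passes only in rows, so rows that repeat a pose let the fingers close. It gives the time, the measured TCP pose, the force, the opening and the grip force at its end, in the units of the state.
- robot.read_state(): the state, without advancing time (a new reading comes with each control period).
- robot.camera(name): name is "scene" or "side" or "wrist"; returns a dict with "frame" (420x560x3 uint8, red, green, blue), "fx", "fy", "cx", "cy" (pixels), "camera_from_world" (4x4, takes a point from world to camera coordinates); the wrist camera has in their place "T_tool_cam" (4x4, takes a point from camera to tool coordinates, whose origin is the TCP and whose axes are the flange's). Camera axes: x right, y up, looking along -z (the intrinsics and any distortion apply to the point x, -y, -z); pixel columns grow to the right and rows downward; lengths in m; the calibration is good to about 2 mm. A picture is of the moment at which its call begins: read the wrist's pose just before it. There is no depth.
- robot.finish_job(): hands the job in; it is judged then, once.
The state is a dict: "t": time; "joints": joint angles; "qvel": joint speeds; "tau": joint torques, N m; "tool_pos": TCP position; "orientation": TCP orientation; "contact_force": force on the tool from outside, world axes, zero at the start; "moment": the same for the moment, N m; "opening": finger opening in m; "finger_force": force on a finger pad.
Only numpy, scipy, OpenCV 4.12 (cv2) and the standard library are available. Lean on these libraries where they do the work, as an engineer would, in place of code of your own. Each camera call takes 0.05 s, during which the arm holds its last target. There are 200 camera calls.

## Working session

There is one attempt and no reset: what is moved stays moved. The work goes in short steps, Python scripts to look and compute and a tool call to move; the robot and the scene stay as the last step left them, time stands still between calls to the robot, and variables do not carry over. Pictures are saved under pics/ and viewed, at most 10 in all, crops included, and the job is handed in when it is done.

Besides the shell and the picture viewer there is one more tool, called after "Emit:" as a command line: name --pt "numbers of a row" for each row, then --argument value for the rest. send_rows: Moves the arm, as the interface text tells. Shift numbers are shares of 0.1 m and turn numbers shares of 2 rad, none past 1 either way. Its arguments: {"type":"object","properties":{"jaw":{"type":"array"},"xyz":{"type":"array"},"roll":{"type":"array"},"squeeze":{"type":"number"}},"required":["jaw","xyz","roll"]}

```bash
ls; mkdir -p pics; python3 - <<'E'
from rig import robot
import cv2, numpy as np, pickle
s=robot.read_state()
for k in s: print(k,np.round(s[k],4))
d={}
for n in ["scene","side","wrist"]:
    c=robot.camera(n); d[n]=c
    cv2.imwrite(f"pics/{n}0.png",c["frame"][:,:,::-1])
    print(n,c.keys(),[round(c[k],1) for k in("fx","fy","cx","cy")])
    print(np.round(c.get("camera_from_world",c.get("T_tool_cam")),3))
d["state"]=s
pickle.dump(d,open("d0.pkl","wb"))
E
```

```text
pics
t 0.0
joints [-1.2588  0.6293  0.0384  1.5184 -0.027   0.9963 -0.02  ]
qvel [-0.001   0.0009  0.0004  0.0015  0.0002 -0.0008 -0.0007]
tau [ 8.00000e-04 -5.49729e+01  1.14370e+00 -1.86636e+01 -5.23000e-02
  2.37000e-02  2.00000e-04]
tool_pos [0.2395 0.6036 0.2046]
orientation [-2.000e-04  1.878e-01  9.822e-01 -9.000e-04]
contact_force [-0.2372 -0.6011  0.221 ]
moment [-0.0206 -0.0002  0.0099]
finger_force 0.0
opening 0.094
scene dict_keys(['frame', 'fx', 'fy', 'cx', 'cy', 'camera_from_world']) [487.4, 487.4, 281.7, 215.0]
[[ 0.9   -0.436 -0.019 -0.47 ]
 [ 0.334  0.661  0.672 -0.305]
 [-0.281 -0.611  0.74  -1.017]
 [ 0.     0.     0.     1.   ]]
side dict_keys(['frame', 'fx', 'fy', 'cx', 'cy', 'camera_from_world']) [482.6, 482.6, 283.9, 200.3]
[[ 0.931 -0.366  0.003 -0.499]
 [ 0.234  0.602  0.763 -0.231]
 [-0.281 -0.71   0.646 -1.018]
 [ 0.     0.     0.     1.   ]]
wrist dict_keys(['frame', 'fx', 'fy', 'cx', 'cy', 'T_tool_cam']) [314.7, 314.7, 272.1, 208.0]
[[ 0.001  0.966  0.259  0.077]
 [ 1.    -0.001 -0.    -0.001]
 [-0.     0.259 -0.966 -0.18 ]
 [ 0.     0.     0.     1.   ]]
```

View pics/scene0.png

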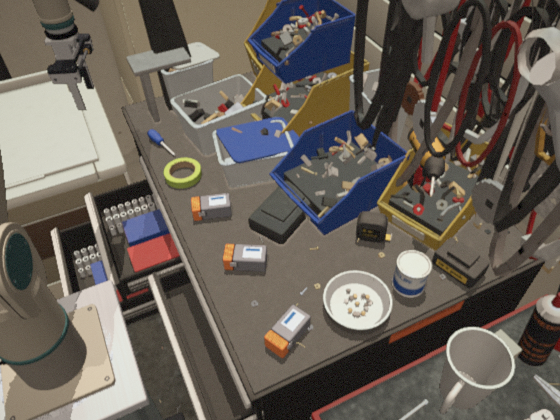

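View pics/side0.png

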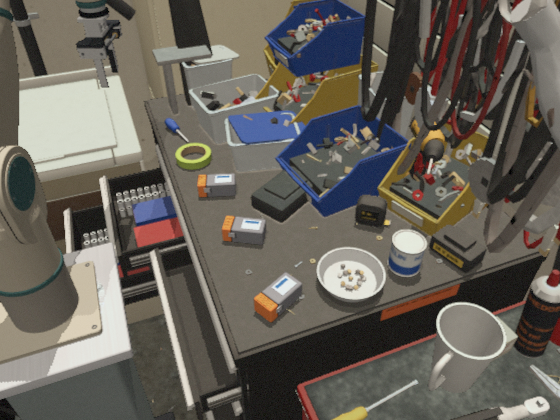

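```bash
cat > h.py <<'E'
import numpy as np, cv2
def rays(c,uv):
    uv=np.atleast_2d(uv).astype(float); M=c["camera_from_world"]; R=M[:3,:3];t=M[:3,3]
    d=np.c_[(uv[:,0]-c["cx"])/c["fx"],-(uv[:,1]-c["cy"])/c["fy"],-np.ones(len(uv))]
    return -R.T@t, d@R
def plane(c,uv,z):
    o,d=rays(c,uv); return o+d*((z-o[2])/d[:,2])[:,None]
def tri(ca,ua,cb,ub):
    oa,da=rays(ca,ua);ob,db=rays(cb,ub);da=da[0];db=db[0]
    k=np.linalg.lstsq(np.c_[da,-db],ob-oa,rcond=None)[0]
    p,q=oa+k[0]*da,ob+k[1]*db
    return (p+q)/2,np.linalg.norm(p-q)
def blobs(f,lo,hi,box,amin):
    m=cv2.inRange(cv2.cvtColor(f,cv2.COLOR_RGB2HSV),lo,hi)
    k=np.zeros_like(m);x0,y0,x1,y1=box;k[y0:y1,x0:x1]=m[y0:y1,x0:x1]
    cs=cv2.findContours(k,cv2.RETR_EXTERNAL,cv2.CHAIN_APPROX_NONE)[0]
    return sorted([c for c in cs if cv2.contourArea(c)>amin],key=lambda c:c[:,0,1].mean())
def cen(c):
    m=cv2.moments(c); return np.array([m["m10"]/m["m00"],m["m01"]/m["m00"]])
E
python3 - <<'E'
from h import *
import pickle
d=pickle.load(open("d0.pkl","rb"))
B={"scene":(185,185,330,360),"side":(185,165,310,325)}
r={}
for n in B:
    c=d[n];f=c["frame"]
    o=blobs(f,(3,130,100),(20,255,255),B[n],40)
    l=blobs(f,(0,0,185),(180,70,255),B[n],25)
    r[n]=(o,l); print(n,[(cen(x).round(1),cv2.contourArea(x)) for x in o],[(cen(x).round(1),cv2.contourArea(x)) for x in l])
    dish=blobs(f,(0,0,160),(180,60,255),(310,240,395,335),300)
    print("dish",[(cv2.boundingRect(x),cen(x).round(1)) for x in dish])
for k,nm in((0,"cap"),(1,"lab")):
    for a,b in zip(r["scene"][k],r["side"][k]):
        print(nm,[np.round(v,4) for v in tri(d["scene"],cen(a),d["side"],cen(b))])
for n in B:
    big=cv2.resize(d[n]["frame"][B[n][1]:B[n][3],B[n][0]:B[n][2]],None,fx=3,fy=3)[:,:,::-1]
    cv2.imwrite(f"pics/{n}crop.png",big)
E
```

```text
scene [(array([195.5, 207.7]), 160.0), (array([227.8, 255.7]), 188.5), (array([276. , 343.5]), 393.0)] [(array([217.3, 200. ]), 156.0), (array([252. , 252.2]), 215.0), (array([325.7, 297.1]), 54.0), (array([292.5, 319.6]), 308.5)]
dish [((323, 270, 70, 60), array([357.3, 299.4]))]
side [(array([201.3, 185. ]), 138.0), (array([227., 227.]), 174.0), (array([265.3, 306.8]), 423.5)] [(array([222.7, 178.2]), 115.5), (array([250.8, 224. ]), 163.0), (array([283.7, 284.9]), 247.5)]
dish [((316, 247, 70, 53), array([350.8, 272.7]))]
cap [array([0.3992, 0.2566, 0.0318]), np.float64(0.0001)]
cap [array([0.416 , 0.0706, 0.0353]), np.float64(0.0002)]
cap [array([ 0.4222, -0.1827,  0.0322]), np.float64(0.0013)]
lab [array([0.4539, 0.2348, 0.0551]), np.float64(0.0001)]
lab [array([0.4668, 0.0403, 0.0544]), np.float64(0.0011)]
lab [array([ 0.4874, -0.2047,  0.1387]), np.float64(0.0808)]
```

View pics/scenecrop.png

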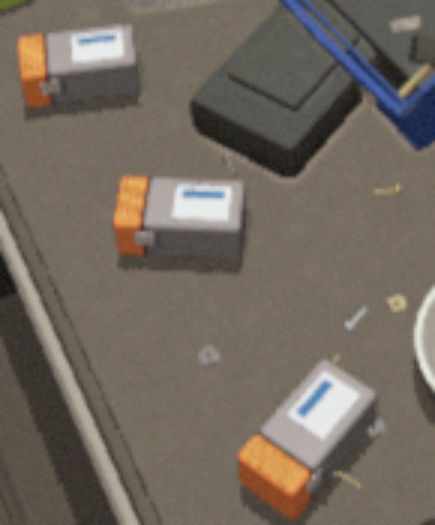

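```bash
python3 - <<'E'
from h import *
import pickle
d=pickle.load(open("d0.pkl","rb"))
T={1:[(131,27),(136,66),(24,80),(20,38)],2:[(243,181),(243,229),(116,222),(122,178)],3:[(330,360),(378,398),(309,478),(252,436)]}
for k,v in T.items():
    p=plane(d["scene"],np.array(v)/3+185,0.042)
    a=(p[0]+p[1]-p[2]-p[3])[:2]/2; 
    print(k,"ctr",p.mean(0).round(4),"len",np.linalg.norm(a).round(4),"wid",np.linalg.norm(p[0]-p[1]).round(4),"yaw",np.degrees(np.arctan2(a[1],a[0])).round(1))
r={}
lo,hi=(0,0,185),(180,70,255)
ls=[x for x in blobs(d["scene"]["frame"],lo,hi,(185,185,312,360),25)][-1]
lb=blobs(d["side"]["frame"],lo,hi,(185,165,310,325),25)[-1]
print("lab3",tri(d["scene"],cen(ls),d["side"],cen(lb)))
u=[];
for n,b in(("scene",(323,270,70,60)),("side",(316,247,70,53))):
    c=d[n]; m=cv2.inRange(cv2.cvtColor(c["frame"],cv2.COLOR_RGB2HSV),(0,0,150),(180,60,255))
    bl=blobs(c["frame"],(0,0,160),(180,60,255),(310,240,395,335),300)[0]
    e=cv2.fitEllipse(cv2.convexHull(bl)); u.append(e[0]); print(n,e, plane(c,e[0],0.03).round(4))
print(tri(d["scene"],u[0],d["side"],u[1]))
E
```

```text
1 ctr [0.4393 0.2462 0.042 ] len 0.0959 wid 0.0476 yaw -17.9
2 ctr [0.4551 0.056  0.042 ] len 0.098 wid 0.0474 yaw -29.5
3 ctr [ 0.4666 -0.1611  0.042 ] len 0.0797 wid 0.0456 yaw 23.5
lab3 (array([ 0.47196455, -0.1592268 ,  0.05328806]), np.float64(0.0012215420991134073))
scene ((357.3481140136719, 299.4081726074219), (58.424617767333984, 70.03175354003906), 105.47264862060547) [[ 0.6273 -0.1657  0.03  ]]
side ((350.8239440917969, 272.7156982421875), (51.80780029296875, 69.6793212890625), 100.37347412109375) [[ 0.6296 -0.163   0.03  ]]
(array([ 0.62306808, -0.17166028,  0.04172234]), np.float64(0.0014677659430821389))
```

Emit:
send_rows --jaw '[1,1,1,1]' --pt "-0.95 -1 -1" --pt "-0.95 -1 -1" --pt "-0.95 -1 -1" --pt "-0.95 -1 -1" --roll '[0,0,0,0]'

```text
t: 0.55
tool_pos: [0.2941, 0.4733, 0.3082]
orientation: [0.001, 0.19, 0.982, 0.001]
contact_force: [0.8, -0.0, -0.4]
opening: 0.0938
finger_force: 0.0
```

Emit:
send_rows --jaw '[1,1,1]' --pt "-0.95 -1 0" --pt "-0.95 -1 0" --pt "-0.95 -1 0" --roll '[0,0,0]'

```text
t: 0.85
tool_pos: [0.3431, 0.3457, 0.3052]
orientation: [-0.0, 0.188, 0.982, -0.0]
contact_force: [0.3, 0.3, -0.4]
opening: 0.0942
finger_force: 0.0
```

Emit:
send_rows --jaw '[1,1,1]' --pt "-0.95 -1 0" --pt "-0.95 -1 0" --pt "-0.95 -1 0" --roll '[0,0,0]'

```text
t: 1.15
tool_pos: [0.3945, 0.2177, 0.3052]
orientation: [-0.0, 0.188, 0.982, -0.0]
contact_force: [0.9, -0.2, 0.2]
opening: 0.0942
finger_force: 0.0
```

```bash
cat >> h.py <<'E'
from scipy.spatial.transform import Rotation as Ro
def wcam(robot):
    s=robot.read_state(); c=dict(robot.camera("wrist")); q=np.array(s["orientation"])
    T=np.eye(4);T[:3,:3]=Ro.from_quat(q[[1,2,3,0]]).as_matrix();T[:3,3]=s["tool_pos"]
    c["camera_from_world"]=np.linalg.inv(T@c["T_tool_cam"]); c["state"]=s; return c
E
python3 - <<'E'
from h import *
from rig import robot
import pickle
c=wcam(robot);pickle.dump(c,open("w1.pkl","wb"));cv2.imwrite("pics/w1.png",c["frame"][:,:,::-1])
s=c["state"];print(np.round(s["joints"],3),np.round(s["tool_pos"],4),s["moment"])
for x in blobs(c["frame"],(3,130,100),(20,255,255),(0,0,560,420),200): print(cen(x),cv2.contourArea(x),plane(c,cen(x),.042))
E
```

```text
[-0.692  0.226  0.155  1.901 -0.04   1.018  0.673] [0.3945 0.2177 0.3052] [ 0.06463323 -0.1067268  -0.0165504 ]
[322.35304856  55.21942315] 456.5 [[0.26779206 0.33689018 0.042     ]]
[303.43049437  75.57342144] 681.0 [[0.28170365 0.30576979 0.042     ]]
[304.82695811 170.44470466] 640.5 [[0.3995017  0.26452482 0.042     ]]
[194.15397045 225.90951062] 722.0 [[0.41635713 0.08382818 0.042     ]]
[ 56.54255319 275.57497467] 329.0 [[ 0.41087306 -0.14885015  0.042     ]]
[479.75734024 339.63169257] 386.0 [[0.76740947 0.43547137 0.042     ]]
[ 63.44463668 341.92502884] 289.0 [[ 0.51876505 -0.20246387  0.042     ]]
```

View pics/w1.png

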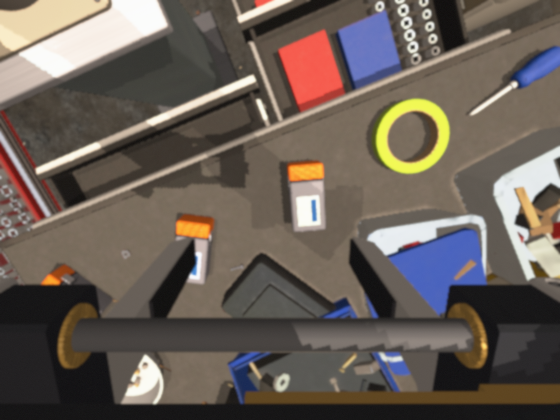

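```bash
python3 - <<'E'
from h import *
import pickle
c=pickle.load(open("w1.pkl","rb"))
f=c["frame"]
for nm,lo,hi,bx in(("cap",(3,120,90),(22,255,255),(280,150,335,245)),("lab",(0,0,200),(180,60,255),(290,185,330,230)),("cap2",(3,120,90),(22,255,255),(165,205,225,250))):
    for x in blobs(f,lo,hi,bx,100):
        b=cv2.boxPoints(cv2.minAreaRect(x)); p=plane(c,b,.042)[:,:2]
        print(nm,cen(x),b.round(1).tolist()); print(p.round(4).tolist())
p=plane(c,[(293,231),(326.5,229)],.042); print("plain",p.round(4))
g=f[150:245:1,308].astype(int); print([tuple(v) for v in g[::2]])
print([tuple(v) for v in f[215,282:340:2].astype(int)])
E
```

```text
cap [305.00678222 170.42476765] [[285.79998779296875, 162.10000610351562], [322.79998779296875, 158.5], [324.70001220703125, 178.39999389648438], [287.70001220703125, 181.89999389648438]]
[[0.3785, 0.2437], [0.3931, 0.2937], [0.4206, 0.2869], [0.4058, 0.2361]]
lab [308.1226264  210.06977808] [[294.6000061035156, 195.1999969482422], [319.70001220703125, 193.5], [321.8999938964844, 225.1999969482422], [296.8999938964844, 227.0]]
[[0.4278, 0.2384], [0.4386, 0.2729], [0.4852, 0.2601], [0.4741, 0.2246]]
cap2 [194.16789462 225.8805537 ] [[173.6999969482422, 234.6999969482422], [176.5, 212.3000030517578], [214.60000610351562, 217.10000610351562], [211.8000030517578, 239.5]]
[[0.4176, 0.0495], [0.3878, 0.0687], [0.4151, 0.1176], [0.4455, 0.0993]]
plain [[0.4779 0.2171 0.042 ]
 [0.4933 0.2644 0.042 ]]
[(np.int64(124), np.int64(111), np.int64(96)), (np.int64(124), np.int64(111), np.int64(96)), (np.int64(123), np.int64(110), np.int64(95)), (np.int64(122), np.int64(109), np.int64(94)), (np.int64(111), np.int64(100), np.int64(86)), (np.int64(102), np.int64(71), np.int64(55)), (np.int64(138), np.i
[... 2563 characters left out ...]
64(246)), (np.int64(249), np.int64(250), np.int64(243)), (np.int64(151), np.int64(183), np.int64(219)), (np.int64(74), np.int64(130), np.int64(195)), (np.int64(168), np.int64(193), np.int64(217)), (np.int64(245), np.int64(247), np.int64(237)), (np.int64(215), np.int64(206), np.int64(192)), (np.int64(185), np.int64(170), np.int64(164)), (np.int64(159), np.int64(146), np.int64(141)), (np.int64(116), np.int64(105), np.int64(94)), (np.int64(108), np.int64(97), np.int64(84)), (np.int64(107), np.int64(96), np.int64(83)), (np.int64(106), np.int64(95), np.int64(82)), (np.int64(105), np.int64(95), np.int64(82)), (np.int64(106), np.int64(94), np.int64(82)), (np.int64(108), np.int64(96), np.int64(83))]
```

Emit:
send_rows --jaw '[1,1,1,1]' --pt "-0.27 0.5 0.4" --pt "-0.27 0.5 1" --pt "-0.27 0.5 1" --pt "-0.27 0.5 1" --roll '[-0.05,-0.05,-0.05,-0.05]'

```text
t: 1.6
tool_pos: [0.4353, 0.2566, 0.2019]
orientation: [-0.003, 0.138, 0.99, -0.002]
contact_force: [-0.3, 0.4, -0.0]
opening: 0.0942
finger_force: 0.0
```

Emit:
send_rows --jaw '[1,1,1,1]' --pt "0 0 0.5" --pt "0 0 0.9" --pt "0 0 0.9" --pt "0 0 0.9" --roll '[0,0,0,0]'

```text
t: 2.0
tool_pos: [0.4379, 0.2573, 0.1166]
orientation: [0.0, 0.138, 0.99, 0.0]
contact_force: [0.4, 0.1, 0.7]
opening: 0.094
finger_force: 0.0
```

```bash
python3 - <<'E'
from h import *
from rig import robot
import pickle
c=wcam(robot);pickle.dump(c,open("w2.pkl","wb"));f=c["frame"];cv2.imwrite("pics/w2.png",f[:,:,::-1])
s=c["state"];print(np.round(s["tool_pos"],4),np.round(s["orientation"],3))
w1=pickle.load(open("w1.pkl","rb"))
for nm,lo,hi in(("cap",(3,120,90),(22,255,255)),("lab",(0,0,200),(180,60,255))):
    for x in blobs(f,lo,hi,(200,60,370,420),800):
        b=cv2.boxPoints(cv2.minAreaRect(x)); p=plane(c,b,.042)[:,:2]
        print(nm,cen(x),p.round(4).tolist(),p.mean(0))
        if nm=="lab": print(tri(w1,(308.1,210.1),c,b.mean(0)))
E
```

```text
[0.4379 0.2573 0.1166] [0.    0.138 0.99  0.   ]
cap [269.45827791 171.90148089] [[0.3802, 0.2455], [0.3935, 0.2925], [0.4196, 0.2857], [0.4059, 0.2374]] [0.39979731 0.26528336]
cap [305.70765472 397.03162324] [[0.6034, 0.1816], [0.6372, 0.3001], [0.6505, 0.2974], [0.6163, 0.1776]] [0.62684567 0.23918464]
lab [266.46360575 239.43434343] [[0.4102, 0.2404], [0.4215, 0.2801], [0.4897, 0.2621], [0.4776, 0.2195]] [0.44974637 0.25052226]
(array([0.46199519, 0.24836597, 0.01113846]), np.float64(0.006179010657444067))
```

View pics/w2.png

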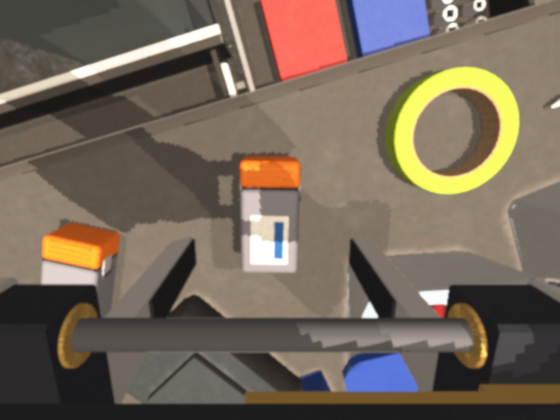

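Emit:
send_rows --jaw '[1,1,1,1]' --pt "0 -0.03 0.4" --pt "0 -0.03 0.8" --pt "0 -0.03 1" --pt "0 -0.03 1" --roll '[0,0,0,0]'

```text
t: 2.45
tool_pos: [0.437, 0.2542, 0.0156]
orientation: [-0.0, 0.138, 0.99, -0.0]
contact_force: [-0.9, -0.2, 0.3]
opening: 0.0939
finger_force: 0.0
```

Emit:
send_rows --jaw '[1,1,0.4,0.4,0.4,0.4,0.4,0.4]' --pt "0 0 0.1" --pt "0 0 0.1" --pt "0 0 0.1" --pt "0 0 0.1" --pt "0 0 0.1" --pt "0 0 0.1" --pt "0 0 0.1" --pt "0 0 0.1" --roll '[0,0,0,0,0,0,0,0]' --squeeze 50

```text
t: 3.25
tool_pos: [0.4368, 0.2542, 0.0055]
orientation: [0.0, 0.138, 0.99, 0.0]
contact_force: [-0.1, 0.8, 0.7]
opening: 0.0497
finger_force: 49.1
```

Emit:
send_rows --jaw '[0.4,0.4,0.4]' --pt "0 0 -0.3" --pt "0 0 -0.7" --pt "0 0 -1" --roll '[0,0,0]'

```text
t: 3.55
tool_pos: [0.4361, 0.2535, 0.1064]
orientation: [-0.001, 0.138, 0.99, -0.0]
contact_force: [1.0, 0.9, -4.2]
opening: 0.0494
finger_force: 50.0
```

Emit:
send_rows --jaw '[0.4,0.4]' --pt "0 0 -0.5" --pt "0 0 -1" --roll '[0,0]'

```text
t: 3.75
tool_pos: [0.4352, 0.2529, 0.2061]
orientation: [-0.001, 0.139, 0.99, -0.001]
contact_force: [1.6, 1.0, -4.2]
opening: 0.0499
finger_force: 50.0
```

Emit:
send_rows --jaw '[0.4,0.4,0.4]' --pt "0 0 -0.5" --pt "0 0 -1" --pt "0 0 -1" --roll '[0,0,0]'

```text
t: 4.05
tool_pos: [0.4398, 0.2555, 0.3113]
orientation: [0.004, 0.139, 0.99, 0.004]
contact_force: [1.0, 0.6, -4.2]
opening: 0.0497
finger_force: 50.0
```

```bash
python3 - <<'E'
from rig import robot
import numpy as np
s=robot.read_state()
for k in("joints","tool_pos","orientation","contact_force","moment"):print(k,np.round(s[k],3))
E
```

```text
joints [-0.689  0.306  0.145  1.767 -0.051  1.06   0.766]
tool_pos [0.44  0.256 0.311]
orientation [0.004 0.139 0.99  0.004]
contact_force [ 1.007  0.599 -4.191]
moment [ 0.103 -0.057  0.007]
```

Emit:
send_rows --jaw '[0.4,0.4,0.4]' --pt "-0.15 -0.25 -0.3" --pt "-0.3 -0.5 -0.6" --pt "-0.43 -0.77 -1" --roll '[0,0,0]'

```text
t: 4.35
tool_pos: [0.4551, 0.1665, 0.4032]
orientation: [-0.003, 0.138, 0.99, -0.002]
contact_force: [0.8, -0.4, -5.1]
opening: 0.0495
finger_force: 50.0
```

Emit:
send_rows --jaw '[0.4,0.4,0.4]' --pt "-0.15 -0.25 -0.3" --pt "-0.3 -0.5 -0.6" --pt "-0.43 -0.77 -1" --roll '[0,0,0]'

```text
t: 4.65
tool_pos: [0.4759, 0.081, 0.5034]
orientation: [-0.003, 0.138, 0.99, -0.001]
contact_force: [2.2, 0.5, -4.1]
opening: 0.0495
finger_force: 50.0
```

Emit:
send_rows --jaw '[0.4,0.4,0.4]' --pt "-0.15 -0.25 -0.3" --pt "-0.3 -0.5 -0.6" --pt "-0.43 -0.77 -1" --roll '[0,0,0]'

```text
t: 4.95
tool_pos: [0.4969, -0.0043, 0.6035]
orientation: [-0.003, 0.138, 0.99, -0.0]
contact_force: [1.2, 1.2, -4.3]
opening: 0.0498
finger_force: 50.0
```

```bash
cat > st.py <<'E'
from rig import robot
import numpy as np
from h import Ro
s=robot.read_state()
for k in("t","joints","tool_pos","orientation","contact_force","moment"):print(k,np.round(s[k],3))
q=np.array(s["orientation"]);R=Ro.from_quat(q[[1,2,3,0]]).as_matrix();print(R.round(3).tolist())
E
python3 st.py; python3 - <<'E'
from rig import robot
import cv2
cv2.imwrite("pics/s2.png",robot.camera("scene")["frame"][:,:,::-1])
E
```

```text
t 4.95
joints [-0.266  0.24   0.326  1.081 -0.079  1.839  1.325]
tool_pos [ 0.497 -0.004  0.603]
orientation [-0.003  0.138  0.99  -0.   ]
contact_force [ 1.157  1.231 -4.297]
moment [ 0.018 -0.119 -0.033]
[[-0.962, 0.274, -0.007], [0.274, 0.962, -0.0], [0.006, -0.002, -1.0]]
```

View pics/s2.png

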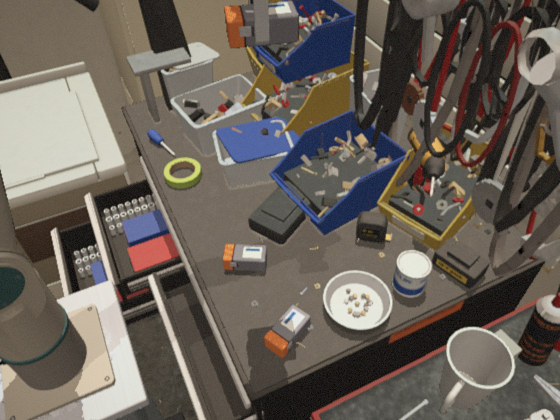

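Emit:
send_rows --jaw '[0.4,0.4,0.4]' --pt "0 0 -0.4" --pt "0 0 -0.8" --pt "0 0 -1" --roll '[0,0,0]'

```text
t: 5.3
tool_pos: [0.4904, -0.0035, 0.6705]
orientation: [0.019, 0.138, 0.99, 0.003]
contact_force: [0.8, -0.4, -4.4]
opening: 0.0495
finger_force: 50.0
```

Emit:
send_rows --jaw '[0.4,0.4,0.4]' --pt "0 0 -0.4" --pt "0 0 -0.8" --pt "0 0 -1" --roll '[0,0,0]'

```text
t: 5.6
tool_pos: [0.4739, -0.0037, 0.6962]
orientation: [0.046, 0.138, 0.989, 0.006]
contact_force: [-0.7, 0.7, -3.5]
opening: 0.0496
finger_force: 50.0
```

```bash
python3 st.py
```

```text
t 5.6
joints [-0.249  0.189  0.289  0.886 -0.061  1.981  1.298]
tool_pos [ 0.474 -0.004  0.696]
orientation [0.046 0.138 0.989 0.006]
contact_force [-0.662  0.659 -3.534]
moment [ 0.031  0.296 -0.003]
[[-0.957, 0.273, 0.093], [0.274, 0.962, -0.0], [-0.089, 0.025, -0.996]]
```

Emit:
send_rows --jaw '[0.4,0.4,0.4]' --pt "-0.2 0 -0.4" --pt "-0.4 0 -0.8" --pt "-0.6 0 -1" --roll '[0,0,0]'

```text
t: 5.9
tool_pos: [0.4989, -0.0161, 0.7128]
orientation: [0.072, 0.138, 0.988, 0.009]
contact_force: [0.3, 1.1, -4.0]
opening: 0.0496
finger_force: 50.0
```

Emit:
send_rows --jaw '[0.4,0.4,0.4]' --pt "-0.2 0 -0.4" --pt "-0.4 0 -0.8" --pt "-0.6 0 -1" --roll '[0,0,0]'

```text
t: 6.2
tool_pos: [0.5169, -0.0281, 0.7311]
orientation: [0.099, 0.138, 0.985, 0.011]
contact_force: [0.2, 0.2, -5.3]
opening: 0.0497
finger_force: 50.0
```

```bash
python3 st.py
```

```text
t 6.2
joints [-0.137  0.236  0.232  0.731 -0.071  1.981  1.341]
tool_pos [ 0.517 -0.028  0.731]
orientation [0.099 0.138 0.985 0.011]
contact_force [ 0.161  0.17  -5.28 ]
moment [ 0.019  0.37  -0.033]
[[-0.942, 0.27, 0.198], [0.274, 0.962, -0.005], [-0.192, 0.05, -0.98]]
```

Emit:
send_rows --jaw '[0.4,0.4,0.4]' --pt "-0.2 0 -0.4" --pt "-0.4 0 -0.8" --pt "-0.6 0 -1" --roll '[0,0,0]'

```text
t: 6.5
tool_pos: [0.5286, -0.0391, 0.7514]
orientation: [0.126, 0.138, 0.982, 0.013]
contact_force: [-0.1, -0.0, -4.4]
opening: 0.0494
finger_force: 50.0
```

Emit:
send_rows --jaw '[0.4,0.4,0.4]' --pt "-0.2 0 -0.4" --pt "-0.4 0 -0.8" --pt "-0.6 0 -1" --roll '[0,0,0]'

```text
t: 6.8
tool_pos: [0.5351, -0.0491, 0.7729]
orientation: [0.153, 0.137, 0.979, 0.015]
contact_force: [-0.8, 0.1, -4.6]
opening: 0.0498
finger_force: 50.0
```

Emit:
send_rows --jaw '[0.4,0.4,0.4]' --pt "-0.2 0 -0.4" --pt "-0.4 0 -0.8" --pt "-0.6 0 -1" --roll '[0,0,0]'

```text
t: 7.1
tool_pos: [0.5366, -0.0584, 0.7965]
orientation: [0.181, 0.137, 0.974, 0.016]
contact_force: [0.1, -0.6, -3.9]
opening: 0.0496
finger_force: 50.0
```

```bash
python3 st.py
```

```text
t 7.1
joints [-0.043  0.241  0.204  0.558 -0.09   1.981  1.387]
tool_pos [ 0.537 -0.058  0.796]
orientation [0.181 0.137 0.974 0.016]
contact_force [ 0.083 -0.561 -3.931]
moment [0.039 0.67  0.066]
[[-0.897, 0.261, 0.357], [0.272, 0.962, -0.018], [-0.348, 0.081, -0.934]]
```

Emit:
send_rows --jaw '[0.4,0.4,0.4]' --pt "-0.2 0 -0.4" --pt "-0.4 0 -0.8" --pt "-0.6 0 -1" --roll '[0,0,0]'

```text
t: 7.4
tool_pos: [0.5338, -0.0667, 0.8201]
orientation: [0.208, 0.136, 0.968, 0.017]
contact_force: [0.0, -1.0, -3.3]
opening: 0.0497
finger_force: 50.0
```

Emit:
send_rows --jaw '[0.4,0.4,0.4]' --pt "-0.2 0 -0.4" --pt "-0.4 0 -0.8" --pt "-0.6 0 -1" --roll '[0,0,0]'

```text
t: 7.7
tool_pos: [0.5272, -0.0741, 0.8442]
orientation: [0.234, 0.136, 0.962, 0.017]
contact_force: [-0.3, 1.3, -4.9]
opening: 0.0496
finger_force: 50.0
```

Emit:
send_rows --jaw '[0.4,0.4,0.4,0.4,0.4,0.4]' --pt "0 0 0" --pt "0 0 0" --pt "0 0 0" --pt "0 0 0" --pt "0 0 0" --pt "0 0 0" --roll '[0,0,0,0,0,0]'

```text
t: 8.3
tool_pos: [0.5287, -0.0738, 0.8417]
orientation: [0.232, 0.136, 0.963, 0.017]
contact_force: [1.5, 0.2, -4.2]
opening: 0.0495
finger_force: 50.0
```

```bash
python3 st.py; python3 - <<'E'
from rig import robot
import numpy as np
# several readings; each camera call advances 0.05 s
m=[]
for i in range(4):
    robot.camera("side"); m.append(robot.read_state()["moment"])
print(np.round(m,3))
E
```

```text
t 8.3
joints [ 0.002  0.218  0.195  0.478 -0.104  1.981  1.41 ]
tool_pos [ 0.529 -0.074  0.842]
orientation [0.232 0.136 0.963 0.017]
contact_force [ 1.51   0.212 -4.196]
moment [0.014 0.836 0.005]
[[-0.856, 0.254, 0.451], [0.27, 0.963, -0.03], [-0.442, 0.096, -0.892]]
[[ 0.073  0.854  0.04 ]
 [ 0.067  0.827 -0.032]
 [ 0.016  0.839 -0.01 ]
 [ 0.062  0.873 -0.021]]
```

Emit:
send_rows --jaw '[0.4,0.4,0.4,0.4,0.4,0.4,0.4,0.4,0.4,0.4,0.4,0.4]' --pt "0 0 0" --pt "0 0 0" --pt "0 0 0" --pt "0 0 0" --pt "0 0 0" --pt "0 0 0" --pt "0 0 0" --pt "0 0 0" --pt "0 0 0" --pt "0 0 0" --pt "0 0 0" --pt "0 0 0" --roll '[0.07,0.14,0.21,0.28,0.35,0.42,0.49,0.56,0.63,0.7,0.77,0.84]'

```text
t: 9.7
tool_pos: [0.5285, -0.0739, 0.8418]
orientation: [0.141, 0.809, 0.539, 0.185]
contact_force: [-0.1, 0.4, -4.9]
opening: 0.0495
finger_force: 50.0
```

Emit:
send_rows --jaw '[0.4,0.4,0.4,0.4,0.4,0.4,0.4,0.4,0.4,0.4,0.4,0.4]' --pt "0 0 0" --pt "0 0 0" --pt "0 0 0" --pt "0 0 0" --pt "0 0 0" --pt "0 0 0" --pt "0 0 0" --pt "0 0 0" --pt "0 0 0" --pt "0 0 0" --pt "0 0 0" --pt "0 0 0" --roll '[0.07,0.14,0.21,0.28,0.35,0.42,0.49,0.56,0.63,0.7,0.73,0.73]'

```text
t: 10.9
tool_pos: [0.5286, -0.0739, 0.8419]
orientation: [-0.017, 0.963, -0.135, 0.232]
contact_force: [-0.2, -0.1, -4.4]
opening: 0.0496
finger_force: 50.0
```

Emit:
send_rows --jaw '[0.4,0.4,0.4,0.4]' --pt "0 0 0" --pt "0 0 0" --pt "0 0 0" --pt "0 0 0" --roll '[0,0,0,0]'

```text
t: 11.3
tool_pos: [0.5286, -0.0739, 0.8418]
orientation: [-0.017, 0.963, -0.135, 0.232]
contact_force: [1.1, -0.1, -3.9]
opening: 0.0496
finger_force: 50.0
```

```bash
cat > mm.py <<'E'
from rig import robot
import numpy as np
m=[robot.read_state()["moment"]]
for i in range(4):
    robot.camera("side"); m.append(robot.read_state()["moment"])
print("moment mean",np.mean(m,0).round(3),"sd",np.std(m,0).round(3))
E
python3 st.py; python3 mm.py
```

```text
t 11.3
joints [-0.058  0.221  0.325  0.48  -0.163  1.981 -1.708]
tool_pos [ 0.529 -0.074  0.842]
orientation [-0.017  0.963 -0.135  0.232]
contact_force [ 1.1   -0.127 -3.935]
moment [0.062 0.923 0.035]
[[0.856, -0.252, 0.451], [-0.268, -0.963, -0.03], [0.442, -0.096, -0.892]]
moment mean [ 0.044  0.95  -0.007] sd [0.032 0.027 0.033]
```

```bash
cat > kin.py <<'E'
import numpy as np
from scipy.optimize import least_squares
from h import Ro
D=[([-1.2588,.6293,.0384,1.5184,-.027,.9963,-.02],[.2395,.6036,.2046],[-.0002,.1878,.9822,-.0009]),
([-.692,.226,.155,1.901,-.04,1.018,.673],[.3945,.2177,.3052],[0,.188,.982,0]),
([-.689,.306,.145,1.767,-.051,1.06,.766],[.44,.256,.311],[.004,.139,.99,.004]),
([-.266,.24,.326,1.081,-.079,1.839,1.325],[.497,-.004,.603],[-.003,.138,.99,0]),
([-.249,.189,.289,.886,-.061,1.981,1.298],[.474,-.004,.696],[.046,.138,.989,.006]),
([-.137,.236,.232,.731,-.071,1.981,1.341],[.517,-.028,.731],[.099,.138,.985,.011]),
([-.043,.241,.204,.558,-.09,1.981,1.387],[.537,-.058,.796],[.181,.137,.974,.016]),
([.002,.218,.195,.478,-.104,1.981,1.41],[.529,-.074,.842],[.232,.136,.963,.017]),
([-.058,.221,.325,.48,-.163,1.981,-1.708],[.529,-.074,.842],[-.017,.963,-.135,.232])]
S=[-1,1,-1,1,-1,1,-1]
def fk(q,p,S=S):
    a0,z0,L1,e,L2,f,Lt=p
    ax="zyzyzyz"; off=[(0,0,0),(a0,0,z0),(0,0,0),(e,0,L1),(0,0,0),(f,0,L2),(0,0,Lt)]
    # offsets applied before each joint; e returns after the elbow
    R=Ro.identity();t=np.zeros(3)
    for i in range(7):
        o=list(off[i])
        if i==4:o[0]=-e*0
        t=t+R.apply(o); R=R*Ro.from_euler(ax[i],S[i]*q[i])
    return t,R
def res(p,S=S):
    r=[]
    for q,x,o in D:
        t,R=fk(q,p,S); r+=list(t-x); o=np.array(o);T=Ro.from_quat(o[[1,2,3,0]])
        r+=list(.3*(R.apply([0,0,1])-T.apply([0,0,1])))
    return r
if __name__=="__main__":
    import itertools
    for s3,s5 in itertools.product((1,-1),(1,-1)):
        SS=[-1,1,s3,1,s5,1,-1]
        f=least_squares(res,[0,.3,.4,0,.4,0,.2],args=(SS,))
        print(s3,s5,f.x.round(4),"rms",np.sqrt(np.mean(f.fun**2)).round(5))
        if f.cost<1e-3:
            for q,x,o in (D[0],D[8]):
                R=fk(q,f.x,SS)[1];T=Ro.from_quat(np.array(o)[[1,2,3,0]]);print((R.inv()*T).as_euler("zyx",degrees=True).round(1))
E
python3 kin.py
```

```text
1 1 [ 0.5017  0.1607  0.6085 -0.6146  0.4365  0.0171  0.4096] rms 0.0318
1 -1 [ 0.6221 -0.1153  0.6234 -0.7075  0.4416  0.0969  0.1007] rms 0.04581
-1 1 [ 0.0835  0.2663  0.5532 -0.0777  0.3887  0.024   0.3023] rms 0.02132
-1 -1 [-0.0847  0.3722  0.5525  0.0973  0.3738 -0.0092  0.3847] rms 0.0064
```

```bash
cat > kin2.py <<'E'
from kin import *
def fk2(q,P):
    P=np.reshape(P,(8,3));R=Ro.identity();t=np.zeros(3)
    for i in range(7):
        t=t+R.apply(P[i]); R=R*Ro.from_euler("zyzyzyz"[i],S[i]*q[i])
    return t+R.apply(P[7]),R
P0=np.zeros((8,3));P0[1]=[-.08,0,.37];P0[3]=[.1,0,.55];P0[5]=[0,0,.37];P0[7]=[0,0,.385]
def res2(P):
    r=[]
    for q,x,o in D:
        t,R=fk2(q,P); r+=list(t-x)
    return r+list(.003*(P-P0.ravel()))
def fit():
    return least_squares(res2,P0.ravel())
def zt(R): return R.apply([0,0,1])
if __name__=="__main__":
    f=fit(); print(f.x.reshape(8,3).round(3)); print("max",np.abs(f.fun[:27]).max())
    for q,x,o in D:
        R=fk2(q,f.x)[1];T=Ro.from_quat(np.array(o)[[1,2,3,0]]);print((R.inv()*T).as_euler("zyx",degrees=True).round(1))
E
python3 kin2.py
```

```text
[[ 0.     0.001 -0.017]
 [-0.001 -0.007  0.353]
 [-0.    -0.007  0.005]
 [-0.    -0.007  0.555]
 [ 0.01  -0.007  0.006]
 [-0.01   0.001  0.376]
 [-0.001  0.001 -0.004]
 [ 0.001 -0.     0.381]]
max 0.0006355087864509112
[90. -0. -0.]
[90. -0. -0.]
[90.  0. -0.]
[90. -0.  0.]
[89.9  0.   0. ]
[90.   0.   0.1]
[90.  0. -0.]
[90.1  0.1  0.1]
[90.  0.  0.]
```

```bash
cat > sim.py <<'E'
from kin2 import *
P=fit().x
LO=np.array([-3.06,-.37,-1.25,.18,-1.1,.23,-2.94]);HI=np.array([3.06,2.12,1.32,2.47,4.24,1.981,2.94])
C=Ro.from_euler("z",90,degrees=True)
def pose(q):
    t,R=fk2(q,P);return t,R*C
def step(q,xyz,roll=0,w=.3,n=2,mu=.01):
    """n rows, target from current pose in tool axes; xyz,roll fractions"""
    t,R=pose(q);tt=t+R.apply(np.array(xyz)*.1);TR=R*Ro.from_rotvec([0,0,2*roll])
    q0=np.array(q)
    def r(x):
        a,B=pose(x);return np.r_[a-tt,w*(TR*B.inv()).as_rotvec(),mu*(x-q0)]
    return least_squares(r,np.clip(q0,LO+1e-6,HI-1e-6),bounds=(LO,HI)).x
def show(q):
    t,R=pose(q);m=R.as_matrix();z=m[:,2];return t.round(3),"tilt",np.degrees(np.arctan2(np.hypot(z[0],z[1])*np.sign(z[:2]@t[:2]),-z[2])).round(1),np.round(q,2)
if __name__=="__main__":
    for w in(.1,.3,1):
        q=D[3][0]
        for k in range(2): q=step(q,[0,0,-1],w=w);print(w,*show(q))
        for k in range(3): q=step(q,[-.6,0,-1],w=w);print(w,*show(q))
E
python3 sim.py
```

```text
0.1 [ 0.497 -0.004  0.7  ] tilt 6.6 [-0.25  0.23  0.32  0.83 -0.08  1.98  1.31]
0.1 [ 0.485 -0.004  0.794] tilt 19.2 [-0.29  0.14  0.34  0.69 -0.06  1.98  1.29]
0.1 [ 0.505 -0.02   0.901] tilt 34.2 [-0.23  0.16  0.37  0.41 -0.12  1.98  1.33]
0.1 [ 0.495 -0.035  1.009] tilt 49.7 [-0.15  0.16  0.41  0.18 -0.22  1.94  1.34]
0.1 [ 0.455 -0.048  1.11 ] tilt 65.1 [-0.22  0.05  0.46  0.18 -0.19  1.78  1.35]
0.3 [ 0.494 -0.004  0.685] tilt 4.4 [-0.23  0.23  0.29  0.86 -0.08  1.98  1.31]
0.3 [ 0.481 -0.004  0.751] tilt 13.2 [-0.3   0.16  0.35  0.78 -0.07  1.98  1.3 ]
0.3 [ 0.507 -0.02   0.823] tilt 23.6 [-0.23  0.18  0.35  0.58 -0.1   1.98  1.33]
0.3 [ 0.513 -0.034  0.899] tilt 34.0 [-0.17  0.18  0.35  0.4  -0.14  1.98  1.35]
0.3 [ 0.498 -0.047  0.973] tilt 44.2 [-0.1   0.17  0.38  0.23 -0.22  1.98  1.36]
1 [ 0.487 -0.004  0.66 ] tilt 0.6 [-0.21  0.24  0.26  0.91 -0.07  1.98  1.31]
1 [ 0.469 -0.004  0.677] tilt 2.5 [-0.25  0.2   0.29  0.93 -0.06  1.98  1.3 ]
1 [ 0.5   -0.019  0.686] tilt 4.7 [-0.18  0.24  0.26  0.84 -0.07  1.98  1.34]
1 [ 0.523 -0.033  0.697] tilt 7.0 [-0.12  0.27  0.24  0.77 -0.08  1.98  1.36]
1 [ 0.54  -0.047  0.709] tilt 9.4 [-0.08  0.29  0.22  0.71 -0.08  1.98  1.38]
```

```bash
cat > un.py <<'E'
from sim import *
def wstep(q,dr,dz,w=.6,roll=0):
    t,R=pose(q);u=t[:2]/np.hypot(*t[:2]);d=R.inv().apply([dr*u[0],dr*u[1],dz]);return step(q,d*10,roll,w=w)
if __name__=="__main__":
    q=np.array(D[7][0])
    for a in range(120,300,20):
        x=q.copy();o=[]
        for k in range(12):
            x=wstep(x,.1*np.cos(np.radians(a)),.1*np.sin(np.radians(a)));s=show(x);t=s[0]
            o.append((round(float(np.hypot(t[0],t[1])),2),float(t[2]),float(s[2])))
        print(a,o[2::2],x.round(2))
E
python3 un.py
```

```text
120 [(0.38, 0.934, 38.0), (0.3, 0.985, 46.2), (0.23, 1.033, 54.7), (0.17, 1.08, 63.4), (0.12, 1.126, 72.0)] [ 0.23 -0.36  0.14  0.19 -0.28  1.98  1.37]
140 [(0.31, 0.907, 35.3), (0.21, 0.931, 42.7), (0.19, 0.983, 50.1), (0.17, 1.037, 58.1), (0.14, 1.091, 66.7)] [ 0.3  -0.37  0.24  0.31 -0.43  1.98  1.43]
160 [(0.26, 0.87, 31.8), (0.21, 0.882, 36.0), (0.21, 0.911, 40.0), (0.2, 0.943, 44.6), (0.19, 0.98, 49.9)] [ 0.3  -0.37  0.08  0.62 -0.24  1.98  1.47]
180 [(0.24, 0.831, 27.5), (0.21, 0.818, 27.4), (0.21, 0.808, 26.8), (0.2, 0.793, 26.1), (0.2, 0.77, 25.6)] [ 0.79 -0.37  0.16  1.26 -0.35  1.98  2.07]
200 [(0.26, 0.749, 25.9), (0.19, 0.733, 21.7), (0.15, 0.634, 21.5), (0.09, 0.571, -23.3), (0.05, 0.524, -27.2)] [ 1.44 -0.37  0.3   2.03 -0.16  1.92  2.94]
220 [(0.32, 0.655, 26.0), (0.29, 0.551, 18.9), (0.23, 0.411, 15.7), (0.11, 0.302, 15.9), (0.05, 0.297, -17.4)] [ 1.33 -0.37  0.32  2.47 -0.06  1.3   2.94]
240 [(0.38, 0.583, 26.8), (0.32, 0.401, 25.2), (0.27, 0.304, 20.9), (0.25, 0.27, 14.3), (0.24, 0.24, 9.6)] [ 2.26 -0.37 -1.25  2.47 -0.63  0.92  2.77]
260 [(0.48, 0.547, 26.8), (0.45, 0.35, 26.8), (0.43, 0.178, 24.6), (0.46, -0.007, 21.0), (0.43, -0.204, 20.8)] [ 0.75  1.78 -0.65  2.28  2.79  1.23 -0.7 ]
280 [(0.59, 0.547, 26.8), (0.62, 0.35, 26.8), (0.66, 0.158, 26.2), (0.73, -0.001, 20.2), (0.79, -0.186, 17.0)] [ 0.01  1.42  0.2   1.32 -1.1   0.23  2.36]
```

```bash
cat > un2.py <<'E'
from un import *
import sys
def goto(q,r0,z0):
    for k in range(14):
        t=pose(q)[0];d=np.array([r0-np.hypot(*t[:2]),z0-t[2]]);n=np.linalg.norm(d)
        if n<.01:break
        d*=min(1,.1/n);q=wstep(q,*d)
    return q
res=[]
for r0 in(.3,.4,.5,.6,.7,.8):
  for z0 in(.25,.4,.55,.7):
    q=goto(np.array(D[7][0]),r0,z0)
    for a in range(0,360,30):
        x=q.copy();best=None
        for k in range(7):
            x=wstep(x,.1*np.cos(np.radians(a)),.1*np.sin(np.radians(a)));s=show(x);t=s[0]
            if t[2]<.2 or np.hypot(*t[:2])<.27:break
            ti=abs(float(s[2]))
            if best is None or ti<best[0]:best=(ti,k+1,r0,z0,a,t.tolist(),x.round(2).tolist())
        if best:res.append(best)
res.sort(key=lambda b:b[0])
for b in res[:12]:print(*b)
E
time python3 un2.py
```

```text
10.9 6 0.3 0.25 270 [0.271, -0.046, 0.242] [1.84, -0.37, -1.25, 2.47, -0.7, 0.75, 2.39]
11.4 6 0.4 0.4 240 [0.268, -0.055, 0.243] [1.93, -0.37, -1.25, 2.47, -0.73, 0.78, 2.5]
11.5 2 0.3 0.25 240 [0.268, -0.056, 0.243] [1.94, -0.37, -1.25, 2.47, -0.73, 0.79, 2.51]
12.6 7 0.7 0.4 210 [0.274, -0.047, 0.248] [1.82, -0.37, -1.2, 2.47, -0.72, 0.76, 2.43]
13.8 7 0.5 0.55 240 [0.285, -0.052, 0.246] [1.89, -0.37, -1.25, 2.47, -0.78, 0.75, 2.5]
17.1 1 0.3 0.25 90 [0.302, -0.053, 0.356] [1.33, -0.37, -0.74, 2.25, -0.51, 0.97, 2.14]
17.2 1 0.3 0.25 60 [0.35, -0.061, 0.343] [1.7, -0.37, -1.07, 2.21, -0.63, 0.95, 2.25]
17.3 1 0.3 0.25 30 [0.384, -0.067, 0.308] [1.51, -0.07, -1.25, 2.23, -0.24, 0.65, 1.71]
17.4 4 0.3 0.55 270 [0.357, -0.068, 0.202] [1.24, 0.29, -1.25, 2.47, 0.76, 0.36, 0.65]
17.6 1 0.3 0.55 180 [0.268, -0.067, 0.563] [0.54, -0.37, -0.11, 1.77, -0.19, 1.47, 1.73]
17.8 1 0.3 0.25 300 [0.312, -0.051, 0.253] [1.85, -0.37, -1.25, 2.47, -0.86, 0.7, 2.52]
18.0 1 0.3 0.55 210 [0.278, -0.065, 0.501] [0.5, -0.37, -0.12, 1.94, -0.19, 1.3, 1.72]
real	0m50.704s
user	0m51.246s
sys	0m0.100s
```

Emit:
send_rows --jaw '[0.4,0.4,0.4]' --pt "0 0 0.5" --pt "0 0 1" --pt "0 0 1" --roll '[0,0,0]'

```text
t: 11.8
tool_pos: [0.572, -0.0756, 0.7381]
orientation: [-0.017, 0.966, -0.135, 0.218]
contact_force: [1.4, 0.1, -6.2]
opening: 0.0496
finger_force: 50.0
```

```bash
python3 st.py
```

```text
t 11.8
joints [-0.14   0.152  0.322  0.911 -0.094  1.645 -1.71 ]
tool_pos [ 0.572 -0.076  0.738]
orientation [-0.017  0.966 -0.135  0.218]
contact_force [ 1.364  0.121 -6.187]
moment [0.139 0.922 0.033]
[[0.868, -0.254, 0.427], [-0.269, -0.963, -0.026], [0.418, -0.092, -0.904]]
```

Emit:
send_rows --jaw '[0.4,0.4,0.4,0.4,0.4,0.4,0.4,0.4,0.4,0.4,0.4,0.4]' --pt "0 0 0" --pt "0 0 0" --pt "0 0 0" --pt "0 0 0" --pt "0 0 0" --pt "0 0 0" --pt "0 0 0" --pt "0 0 0" --pt "0 0 0" --pt "0 0 0" --pt "0 0 0" --pt "0 0 0" --roll '[-0.075,-0.15,-0.225,-0.3,-0.375,-0.45,-0.525,-0.6,-0.675,-0.75,-0.82,-0.87]'

```text
t: 13.0
tool_pos: [0.5739, -0.0769, 0.7556]
orientation: [0.168, 0.722, 0.65, 0.164]
contact_force: [0.7, 0.2, -4.1]
opening: 0.0498
finger_force: 50.0
```

Emit:
send_rows --jaw '[0.4,0.4]' --pt "0 0 0" --pt "0 0 0" --roll '[0,0]'

```text
t: 13.2
tool_pos: [0.5739, -0.077, 0.7544]
orientation: [0.167, 0.725, 0.648, 0.164]
contact_force: [0.0, -0.5, -4.6]
opening: 0.0502
finger_force: 50.0
```

```bash
python3 mm.py;python3 st.py
```

```text
moment mean [ 0.09   0.937 -0.013] sd [0.013 0.03  0.022]
t 13.4
joints [-1.400e-02  1.470e-01  1.490e-01  8.800e-01 -5.000e-02  1.647e+00
  1.000e-03]
tool_pos [ 0.574 -0.077  0.753]
orientation [0.166 0.725 0.649 0.163]
contact_force [-0.25  -0.466 -4.813]
moment [ 0.092  0.947 -0.029]
[[0.105, 0.886, 0.452], [0.994, -0.103, -0.03], [0.02, 0.453, -0.892]]
```

Emit:
send_rows --jaw '[0.4,0.4,0.4,0.4,0.4,0.4,0.4,0.4,0.4,0.4,0.4,0.4]' --pt "0 0 0" --pt "0 0 0" --pt "0 0 0" --pt "0 0 0" --pt "0 0 0" --pt "0 0 0" --pt "0 0 0" --pt "0 0 0" --pt "0 0 0" --pt "0 0 0" --pt "0 0 0" --pt "0 0 0" --roll '[-0.075,-0.15,-0.225,-0.3,-0.375,-0.45,-0.525,-0.6,-0.675,-0.7,-0.7,-0.7]'

```text
t: 14.6
tool_pos: [0.5737, -0.0769, 0.7527]
orientation: [0.232, 0.137, 0.963, 0.018]
contact_force: [-0.4, -0.1, -5.2]
opening: 0.0498
finger_force: 50.0
```

Emit:
send_rows --jaw '[0.4,0.4,0.4]' --pt "0 0 0" --pt "0 0 0" --pt "0 0 0" --roll '[0,0,0]'

```text
t: 14.9
tool_pos: [0.5737, -0.0768, 0.7527]
orientation: [0.232, 0.136, 0.963, 0.017]
contact_force: [-0.3, 0.1, -4.8]
opening: 0.0501
finger_force: 50.0
```

Emit:
send_rows --jaw '[0.4,0.4,0.4,0.4,0.4,0.4,0.4,0.4,0.4,0.4,0.4,0.4]' --pt "0 0 0" --pt "0 0 0" --pt "0 0 0" --pt "0 0 0" --pt "0 0 0" --pt "0 0 0" --pt "0 0 0" --pt "0 0 0" --pt "0 0 0" --pt "0 0 0" --pt "0 0 0" --pt "0 0 0" --roll '[0.075,0.15,0.225,0.3,0.375,0.45,0.525,0.6,0.675,0.7,0.7,0.7]'

```text
t: 16.1
tool_pos: [0.5737, -0.0768, 0.7526]
orientation: [0.166, 0.724, 0.65, 0.163]
contact_force: [0.2, -0.6, -5.2]
opening: 0.0496
finger_force: 50.0
```

```bash
python3 mm.py;python3 st.py
```

```text
moment mean [-0.076  0.973 -0.001] sd [0.028 0.028 0.021]
t 16.3
joints [-0.014  0.147  0.148  0.881 -0.05   1.647  0.003]
tool_pos [ 0.574 -0.077  0.753]
orientation [0.166 0.724 0.649 0.163]
contact_force [-0.079  0.279 -3.663]
moment [-0.039  0.965  0.022]
[[0.104, 0.886, 0.451], [0.994, -0.102, -0.03], [0.02, 0.452, -0.892]]
```

```bash
python3 - <<'E'
from h import *
import pickle
d=pickle.load(open("d0.pkl","rb"));a,b=d["scene"],d["side"]
ga,gb=[cv2.cvtColor(c["frame"],cv2.COLOR_RGB2GRAY) for c in(a,b)]
for u in [(360,60),(365,100),(385,95),(400,60),(420,60),(440,90),(500,60),(480,190),(530,130)]:
    p=ga[max(0,u[1]-14):u[1]+15,u[0]-14:u[0]+15]
    y0=max(0,u[1]-50);x0=u[0]-45
    w=gb[y0:u[1]+50,x0:min(560,u[0]+60)]
    m=cv2.matchTemplate(w,p,cv2.TM_CCOEFF_NORMED);_,v,_,l=cv2.minMaxLoc(m)
    q=(x0+l[0]+14,y0+l[1]+min(14,u[1]))
    t,e=tri(a,u,b,q);print(u,q,round(v,2),t.round(2),round(e,3))
def px(P):
    c=a["camera_from_world"]@np.r_[P,1];return (a["cx"]-a["fx"]*c[0]/c[2],a["cy"]+a["fy"]*c[1]/c[2])
for P in[(.677,-.18,.2),(.62,-.18,.4),(.55,-.17,.6)]:print(np.round(px(P)))
E
```

```text
(360, 60) (368, 61) 0.87 [0.95 0.38 0.24] 0.003
(365, 100) (372, 85) 0.81 [0.82 0.15 0.3 ] 0.008
(385, 95) (389, 87) 0.94 [0.9  0.19 0.26] 0.001
(400, 60) (403, 51) 0.57 [0.91 0.16 0.36] 0.001
(420, 60) (418, 34) 0.84 [ 0.8  -0.01  0.48] 0.002
(440, 90) (414, 58) 0.69 [ 0.73 -0.14  0.51] 0.03
(500, 60) (506, 54) 0.85 [1.12 0.07 0.36] 0.014
(480, 190) (476, 168) 0.63 [ 0.9  -0.16  0.24] 0.001
(530, 130) (525, 151) 0.65 [ 1.5   0.19 -0.08] 0.039
[392. 248.]
[380. 183.]
[350.  83.]
```

Emit:
send_rows --jaw '[0.4,0.4,0.4,0.4,0.4,0.4,0.4,0.4,0.4,0.4,0.4,0.4]' --pt "0 0 0" --pt "0 0 0" --pt "0 0 0" --pt "0 0 0" --pt "0 0 0" --pt "0 0 0" --pt "0 0 0" --pt "0 0 0" --pt "0 0 0" --pt "0 0 0" --pt "0 0 0" --pt "0 0 0" --roll '[-0.075,-0.15,-0.225,-0.3,-0.375,-0.45,-0.525,-0.6,-0.675,-0.75,-0.79,-0.79]'

```text
t: 17.5
tool_pos: [0.5737, -0.0769, 0.7527]
orientation: [0.233, 0.049, 0.971, -0.004]
contact_force: [0.6, 0.4, -3.5]
opening: 0.0494
finger_force: 50.0
```

```bash
python3 st.py
```

```text
t 17.5
joints [ 0.097  0.147 -0.005  0.878 -0.011  1.648  1.559]
tool_pos [ 0.574 -0.077  0.753]
orientation [ 0.233  0.049  0.971 -0.004]
contact_force [ 0.58   0.423 -3.496]
moment [ 0.126  0.863 -0.026]
[[-0.887, 0.096, 0.452], [0.093, 0.995, -0.03], [-0.452, 0.016, -0.892]]
```

Emit:
send_rows --jaw '[0.4,0.4,0.4]' --pt "0 0 -0.4" --pt "0 0 -0.8" --pt "0 0 -1" --roll '[0,0,0]'

```text
t: 17.8
tool_pos: [0.5279, -0.074, 0.8463]
orientation: [0.237, 0.05, 0.97, -0.004]
contact_force: [-25.3, 2.0, -23.5]
opening: 0.0498
finger_force: 50.0
```

Emit:
send_rows --jaw '[0.4,0.4,0.4]' --pt "-0.2 0 -0.4" --pt "-0.4 0 -0.8" --pt "-0.6 0 -1" --roll '[0,0,0]'

```text
t: 18.1
tool_pos: [0.5186, -0.0723, 0.868]
orientation: [0.26, 0.049, 0.964, -0.005]
contact_force: [-0.7, 0.3, -3.5]
opening: 0.0494
finger_force: 50.0
```

```bash
python3 st.py
```

```text
t 18.1
joints [-0.011  0.197  0.215  0.441 -0.109  1.982  1.587]
tool_pos [ 0.519 -0.072  0.868]
orientation [ 0.26   0.049  0.964 -0.005]
contact_force [-0.675  0.315 -3.481]
moment [0.085 0.965 0.023]
[[-0.86, 0.098, 0.501], [0.092, 0.995, -0.036], [-0.502, 0.015, -0.865]]
```

Emit:
send_rows --jaw '[0.4,0.4,0.4]' --pt "0.17 -0.07 0.29" --pt "0.34 -0.14 0.58" --pt "0.5 -0.2 0.86" --roll '[0,0,0]'

```text
t: 18.4
tool_pos: [0.5167, -0.09, 0.7632]
orientation: [0.257, 0.048, 0.965, -0.005]
contact_force: [0.9, 0.0, -3.9]
opening: 0.0501
finger_force: 50.0
```

Emit:
send_rows --jaw '[0.4,0.4,0.4]' --pt "0.17 -0.07 0.29" --pt "0.34 -0.14 0.58" --pt "0.5 -0.2 0.86" --roll '[0,0,0]'

```text
t: 18.7
tool_pos: [0.5143, -0.1083, 0.6637]
orientation: [0.257, 0.048, 0.965, -0.005]
contact_force: [0.4, 0.2, -3.6]
opening: 0.0499
finger_force: 50.0
```

Emit:
send_rows --jaw '[0.4,0.4,0.4]' --pt "0.17 -0.07 0.29" --pt "0.34 -0.14 0.58" --pt "0.5 -0.2 0.86" --roll '[0,0,0]'

```text
t: 19.0
tool_pos: [0.5119, -0.1266, 0.5638]
orientation: [0.257, 0.048, 0.965, -0.005]
contact_force: [0.6, 0.1, -4.4]
opening: 0.0501
finger_force: 50.0
```

Emit:
send_rows --jaw '[0.4,0.4,0.4]' --pt "0.17 -0.07 0.29" --pt "0.34 -0.14 0.58" --pt "0.5 -0.2 0.86" --roll '[0,0,0]'

```text
t: 19.3
tool_pos: [0.5095, -0.1449, 0.4642]
orientation: [0.257, 0.048, 0.965, -0.005]
contact_force: [0.6, 0.4, -4.3]
opening: 0.0496
finger_force: 50.0
```

Emit:
send_rows --jaw '[0.4,0.4,0.4]' --pt "0.17 -0.07 0.29" --pt "0.34 -0.14 0.58" --pt "0.5 -0.2 0.86" --roll '[0,0,0]'

```text
t: 19.6
tool_pos: [0.5074, -0.163, 0.3647]
orientation: [0.257, 0.048, 0.965, -0.005]
contact_force: [0.7, 0.0, -4.6]
opening: 0.0498
finger_force: 50.0
```

```bash
python3 st.py; python3 - <<'E'
from rig import robot
import cv2
cv2.imwrite("pics/s3.png",robot.camera("scene")["frame"][:,:,::-1])
E
```

```text
t 19.6
joints [ 0.04   0.051  0.338  2.085 -0.333  0.532  2.092]
tool_pos [ 0.507 -0.163  0.365]
orientation [ 0.257  0.048  0.965 -0.005]
contact_force [ 6.850e-01  4.000e-03 -4.572e+00]
moment [0.141 0.864 0.056]
[[-0.863, 0.094, 0.495], [0.089, 0.995, -0.034], [-0.496, 0.015, -0.868]]
```

View pics/s3.png

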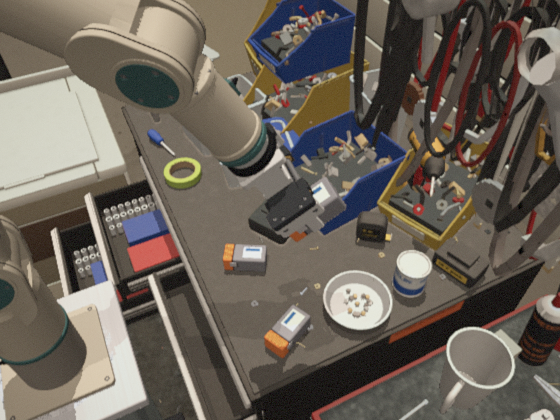

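Emit:
send_rows --jaw '[0.4,0.4,0.4]' --pt "-0.17 0.01 0.28" --pt "-0.34 0.03 0.56" --pt "-0.51 0.04 0.84" --roll '[0,0,0]'

```text
t: 19.95
tool_pos: [0.5959, -0.1662, 0.3196]
orientation: [0.258, 0.048, 0.965, -0.004]
contact_force: [0.4, -0.4, -3.8]
opening: 0.0497
finger_force: 50.0
```

Emit:
send_rows --jaw '[0.4,0.4,0.4,0.4,0.4,0.4]' --pt "-0.17 0.01 0.28" --pt "-0.34 0.03 0.56" --pt "-0.45 0.04 0.75" --pt "-0.51 0.04 0.84" --pt "-0.51 0.04 0.84" --pt "-0.51 0.04 0.84" --roll '[0,0,0,0,0,0]'

```text
t: 20.55
tool_pos: [0.6805, -0.1716, 0.2733]
orientation: [0.258, 0.049, 0.965, -0.005]
contact_force: [-0.9, 0.1, -4.6]
opening: 0.0497
finger_force: 50.0
```

```bash
python3 st.py; python3 - <<'E'
from h import *
from rig import robot
a=robot.camera("scene");b=robot.camera("side")
cv2.imwrite("pics/f.png",np.hstack([x["frame"][100:400,140:540] for x in(a,b)])[:,:,::-1])
E
```

```text
t 20.55
joints [ 0.087  0.427  0.241  1.864 -0.551  0.397  2.212]
tool_pos [ 0.681 -0.172  0.273]
orientation [ 0.258  0.049  0.965 -0.005]
contact_force [-0.888  0.122 -4.579]
moment [ 0.067  0.97  -0.002]
[[-0.862, 0.097, 0.498], [0.091, 0.995, -0.035], [-0.499, 0.015, -0.867]]
```

View pics/f.png

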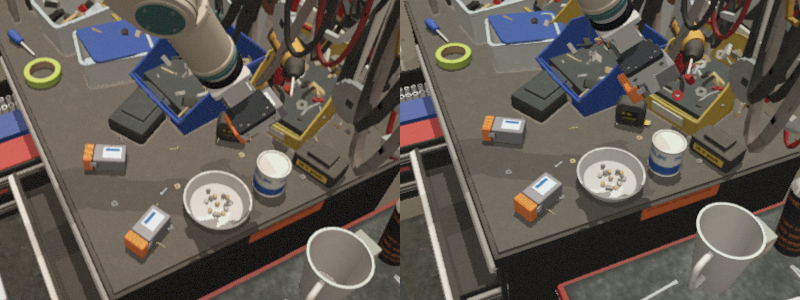

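```bash
python3 - <<'E'
from h import *
from rig import robot
a=robot.camera("scene");b=robot.camera("side")
A=max(blobs(a["frame"],(3,130,80),(22,255,255),(350,195,400,250),10),key=cv2.contourArea)
B=max(blobs(b["frame"],(3,130,80),(22,255,255),(345,165,395,215),10),key=cv2.contourArea)
print(cen(A),cv2.contourArea(A),cen(B),cv2.contourArea(B),tri(a,cen(A),b,cen(B)))
# dish by rays on the rim plane, both views
for c,box in((a,(310,265,400,340)),(b,(305,240,395,310))):
    e=cv2.fitEllipse(cv2.convexHull(blobs(c["frame"],(0,0,160),(180,60,255),box,300)[0]));print(e[0],e[1],plane(c,e[0],.032).round(3))
M=a["camera_from_world"];P=M@np.array([.63,-.166,.262,1]);print("expected cap px scene",a["cx"]-a["fx"]*P[0]/P[2],a["cy"]+a["fy"]*P[1]/P[2])
E
```

```text
[373.45       228.90972222] 120.0 [372.49552573 190.4261745 ] 298.0 (array([ 0.64694623, -0.1610406 ,  0.25467885]), np.float64(0.01199693639309017))
(357.2745666503906, 299.0348815917969) (57.38578414916992, 69.76518249511719) [[ 0.627 -0.166  0.032]]
(350.7112121582031, 272.5023498535156) (50.79951095581055, 69.41173553466797) [[ 0.629 -0.164  0.032]]
expected cap px scene 370.8311319475175 230.49952128160913
```

```bash
python3 -c "
from rig import robot
print(robot.finish_job())"
```

```text
the job is handed in; nothing more can be done
None
```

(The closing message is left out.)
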